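# Lift the degreased bearing cup off the draining rack with the tongs

### The arm

A 6-joint arm with a two-finger parallel gripper is mounted at the origin on the work surface. World frame = base frame: x ahead of the robot, y to its left, z up, the work surface at z = 0. Lengths are in mm, angles in rad, forces in N, time in s.
With the tool pointing down it reaches from about 400 to 925 mm from the base axis. Payload 12.5 kg.
Tool frame: the origin (TCP) lies at the very end of the fingers, on their centre line; the grasp point (between the pads) lies 19 mm behind it; z points along the fingers, y is the line along which they close (so a half turn about z gives the same grasp; the last joint's range is limited). The gripper opens to 95 mm and grips with 3 to 60 N. Pads are 20 mm wide; open, the fingers measure 119 mm over their backs; the gripper's body (75 mm by 180 mm) begins 59 mm behind the grasp point.
Start: joints at [-1.274, 0.491, 1.559, -0, 1.092, -0.106], TCP at [245.021, -574.988, 214.661] pointing down, gripper open.
Joint ranges: [-3.1, 3.1], [-0.84, 2.19], [0.05, 2.79], [-1.13, 4.28], [0.06, 2.93], [-2.69, 2.69]. Speed limits (rad/s): [2.22, 2.22, 2.79, 3.14, 3.14, 3.14].

### API

Orientations are given as [roll, pitch, yaw] about the fixed x, y, z axes, in that order (R = Rz(yaw) Ry(pitch) Rx(roll)).
In Python, from cell import * gives the robot as it stands.
- The arm moves only by the tool step_arm, never from a script. Its argument "plan" is a list of rows, each an object of numbers: "x", "y", "z": the shift along the tool's x, y, z in units of 25 mm (1.0 is 25 mm); "rx", "ry", "rz": the turn, a rotation vector about the tool's x, y, z in units of 0.1 rad (1.0 is 0.1 rad). In form: [{"x": .., "y": .., "z": .., "rx": .., "ry": .., "rz": ..}, ...]. A call has exactly 10 rows; each row shifts and turns the commanded pose from where the row before left it, along the tool's axes as they then stand; what a row does not reach is not made up. A row lasts 1/12 s, in which the tool goes at most 41.7 mm and 7.16 degrees, less where a joint would pass 70% of its speed; a pose out of reach is approached as far as the arm can. A call with a number of a shift or a turn outside -1 to 1 is refused whole. A call with a gripper value outside its range is refused whole. "jaw" is the closure, from -1 (fully open) to 1 (shut), so that 0 is half open, set as the call begins (left out, the last holds). The fingers move at their own pace and stop on an object; the grip force is fixed at half the most. Time passes only in rows, so rows that do not move let the fingers close, or fill a call up. It gives the time, the measured TCP pose, the force, the opening and the grip force at its end, in the units of the state.
- state(): the state, without advancing time (a new reading comes with each control period).
- read_camera(name): name is "scene" or "top" or "wrist"; returns a dict with "image" (420x560x3 uint8, red, green, blue), "depth" (420x560 float32, mm along the optical axis (not along the pixel's ray), 0 where there is no reading), "vfov" (degrees; the focal length in pixels is half the picture's height over the tangent of half this angle, whatever the lens; pixels are square), "cx", "cy" (the principal point, pixels), "R" (3x3) and "t" (3): a world point X has camera coordinates R X + t. Camera axes: x right, y down, z forward; pixel columns grow to the right and rows downward; lengths in mm; the calibration is good to about 2 mm. A picture is of the moment at which its call begins.
- job_done(): hands the job in; it is judged then, once.
The state is a dict: "t": time; "joints": joint angles; "qvel": joint speeds; "tau": joint torques, N m; "eef_pos": TCP position; "tcp_rot": TCP orientation; "ft_force": force on the tool from outside, world axes, zero at the start; "moment": the same for the moment, N m; "opening": opening from 0.0 (shut) to 1.0 (fully open); "grip_force": force on a finger pad.
Only numpy, scipy, OpenCV 4.12 (cv2) and the standard library are available. Lean on these libraries where they do the work, as an engineer would, in place of code of your own. Each camera call takes 0.05 s, during which the arm holds its last target. There are 200 camera calls.

### The job

The aluminium bottom-bracket cup on the draining rack is still coated with degreaser, so it must not be touched with the gripper itself: pick up the spring tongs from the board, squeeze them closed on the cup where it stands, and lift it off the rack. Leave the black pulley wheel where it lies on the rack and do not disturb the other tools on the board. Finish while still holding the cup in the tongs, motionless, at least 6 cm above the rack and over the tray so that it drips back into it.

Things in the scene. Friction and masses are not known exactly. Their poses are not given: they have to be found in the camera images.
- tongs: Steel spring tongs with dark blue silicone grips and jaws, 215 mm long with hanging ring, 20 mm tall, 90 g, lying open on the board; the arms stand on edge and close in the horizontal plane about a pin at x = -85 mm. Origin: on the underside, midway between the grips; x points from pin to jaws, z up. A gripper that closes evenly on the grips keeps the jaws centred ahead of it.
- tongs_grip (a point): Midway between the two ribbed blue grips, 10 mm above the tongs' underside. The grips run 30 mm either way along x and are 51 mm wide over their outsides when open: squeeze here, across y. 36 mm wide = jaws 35 mm apart, grip and jaw faces parallel; 20 mm = jaws shut. Each 1 mm off this width takes about 2.1 mm off the jaw opening. To carry the tongs open, squeeze by only 3 to 4 mm.
- tongs_jaws (a point): Midway between the open jaws, 90 mm ahead (along x) of the middle of the grips, 10 mm above the tongs' underside. The jaws are flat, 20 mm tall, 4 mm thick, from x = 72 to 111 mm, 66 mm apart inside and 76 mm over their outsides when open.
- tongs_arm: The arm of the tongs on their -y side, with its grip and jaw; origin at the pin, on the underside. A spring holds the tongs open: 3 N per side at the grips starts to close them, 5 N brings the jaws to 35 mm, and they open by themselves when the squeeze is eased. A 20 N squeeze presses the jaws on a 35 mm part with about 7 N.
- cup: Silver aluminium bottom-bracket cup, 24 mm high, about 30 g, standing upright on the draining rack: a flange of 39 mm diameter and 3 mm thickness at the foot, above it a threaded barrel of 35 mm diameter with an open splined bore. Origin: centre of its underside, z up
- tray: Shallow green enamelled steel parts tray, 170 mm (x) by 210 mm (y), rim 22 mm high, fixed on the board, with a green wire draining rack (156 by 196 mm) standing in it, top 30 mm above the board, higher than the rim. Origin: centre of the underside, at board level. Cup and pulley wheel lie on the rack on opposite sides of its x axis, centres at least 95 mm apart.
- pulley: Black plastic derailleur pulley wheel, about 46 mm across the teeth and 9 mm thick, lying flat on the draining rack beside the cup; stays there. Origin: centre of its underside
- gauge: Chrome tyre gauge, 110 mm long, 19 mm high, with a round dial, lying on the board between tray and tongs; stays there. Origin: underside, near its middle
- awl: Awl with a wooden grip and a steel spike, 170 mm long, 27 mm high, lying on the board at the right; stays there
- lever_a: Orange plastic tyre lever, 130 mm long, 9 mm high, lying on the board at the left; stays there
- lever_b: A second orange tyre lever like the first; stays there

How it is judged:
By the outcome, as a careful person would: the job done as asked, in the order asked, and still so for the second after the job is handed in, while the arm keeps its last pose, push and grip.
It also fails if it takes over 40 s, if anything falls off the work surface, if the arm or the gripper's body presses on something with over 40 N, if the wrist force passes 120 N, or if a joint passes its speed limit or range.

## Working session

There is one attempt and no reset: what is moved stays moved. The work goes in short steps, Python scripts to look and compute and a tool call to move; the robot and the scene stay as the last step left them, time stands still between calls to the robot, and variables do not carry over. Pictures are saved under pics/ and viewed, at most 10 in all, crops included, and the job is handed in when it is done.

Besides the shell and the picture viewer there is one more tool, called after "Call:" by a JSON object that holds its "api" and its "payload". step_arm: Moves the arm, as the interface text tells. Shifts and turns lie within -1 to 1; 1 stands for 25 mm of shift or 0.1 rad of turn. Its arguments: {"type":"object","properties":{"plan":{"type":"array","items":{"type":"object","properties":{"x":{"type":"number"},"y":{"type":"number"},"z":{"type":"number"},"rx":{"type":"number"},"ry":{"type":"number"},"rz":{"type":"number"}}}},"jaw":{"type":"number"}},"required":["plan"]}

```bash
mkdir -p pics
cat > h.py <<'E'
from cell import *
import numpy as np, cv2
def cam(n):
    c=read_camera(n); c['f']=210/np.tan(np.radians(c['vfov']/2)); c['R']=np.array(c['R']);c['t']=np.array(c['t']); return c
def save(c,fn): cv2.imwrite('pics/'+fn,cv2.cvtColor(c['image'],cv2.COLOR_RGB2BGR))
def ray(c,u,v,z):
    d=c['R'].T@np.array([(u-c['cx'])/c['f'],(v-c['cy'])/c['f'],1]); o=-c['R'].T@c['t']
    return o+d*(z-o[2])/d[2]
def cloud(c):
    v,u=np.mgrid[:420,:560]; z=c['depth']
    P=np.stack([(u-c['cx'])/c['f']*z,(v-c['cy'])/c['f']*z,z],-1)-c['t']
    return P@c['R']
E
python3 - <<'E'
from h import *
a=cam('top');save(a,'top.png');b=cam('scene');save(b,'scene.png')
print(a['f'],a['cx'],a['cy'],-a['R'].T@a['t'],-b['R'].T@b['t']); print(state())
E
```

```text
408.8216047795889 277.59079722579105 209.91138067934145 [ 444.32055553  -18.21503366 1048.65119969] [1130.23171421  682.00243689 1296.87651138]
{'t': 0.1, 'joints': array([-1.27360485e+00,  4.91486468e-01,  1.55938989e+00, -3.23181822e-05,
        1.09171902e+00, -1.05602433e-01]), 'qvel': array([-0.00129896, -0.00021314, -0.00117224,  0.00157513,  0.00058075,
        0.00172146]), 'tau': array([ 2.34757594e-03, -6.13624191e+01, -2.58605164e+01,  6.93828310e-02,
        4.70069284e-02, -6.36017216e-05]), 'eef_pos': array([ 244.94088114, -574.76250581,  214.12767574]), 'tcp_rot': array([-3.14059250e+00, -7.71879837e-05,  4.02808783e-01]), 'ft_force': array([-1.17303399,  0.07977494,  0.80573064]), 'moment': array([-0.01083866, -0.03240854,  0.05159203]), 'grip_force': 0.0, 'opening': 1.0017812390455987}
```

View pics/top.png

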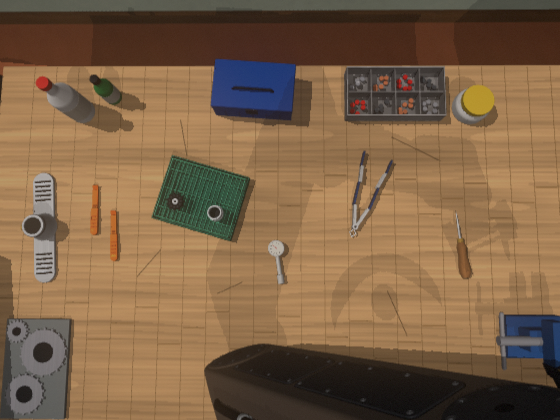

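View pics/scene.png

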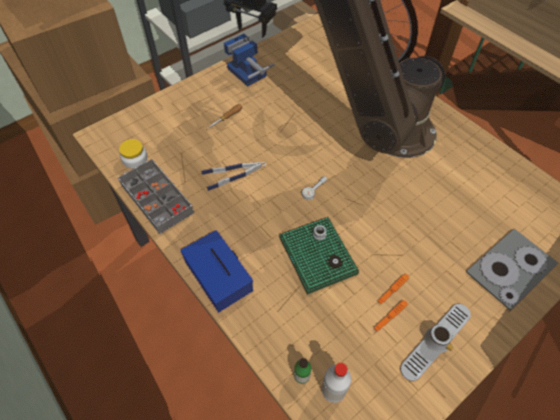

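The top view shows the tongs (ring at about (353,233), jaw tips at about (364,154) and (391,163)), the cup at (215,212) and the pulley at (175,201) on the rack, and the gauge at (278,260).

Run:
```python
from h import *
a=cam('top'); im=a['image']; P=cloud(a)
c1=cv2.resize(im[145:245,325:425],(400,400),interpolation=cv2.INTER_CUBIC)
c2=cv2.resize(im[150:250,150:250],(400,400),interpolation=cv2.INTER_CUBIC)
cv2.imwrite('pics/crop.png',np.hstack([c1,c2])[:,:,::-1])
Z=P[...,2]
print('board z',np.median(Z[140:150,300:330]),np.median(Z[250:270,340:400]))
m=np.zeros(Z.shape,bool); m[148:240,340:400]=1
t=m&(Z>np.median(Z[140:150,300:330])+8)
n,l,s,c=cv2.connectedComponentsWithStats(t.astype(np.uint8))
for i in range(1,n):
    if s[i,4]>8: print(s[i],c[i],np.median(Z[l==i]))
hsv=cv2.cvtColor(im,cv2.COLOR_RGB2HSV)
def rep(mask,z,nm):
    n,l,s,c=cv2.connectedComponentsWithStats(mask.astype(np.uint8))
    for i in range(1,n):
        if s[i,4]>8:
            v,u=np.nonzero(l==i); X=np.array([ray(a,x,y,z)[:2] for x,y in zip(u,v)])
            (cx,cy),(w,h),an=cv2.minAreaRect(X.astype(np.float32))
            print(nm,s[i],c[i].round(1),X.mean(0).round(1),'rect',round(cx,1),round(cy,1),round(w,1),round(h,1),round(an,1))
blue=m&(hsv[...,0]>100)&(hsv[...,0]<150)&(hsv[...,1]>50)
rep(blue,20,'blue')
r=np.zeros(Z.shape,bool); r[150:245,148:252]=1
rep(r&(Z>45),54,'cupZ')
rep(r&(Z>34)&(Z<45),39,'pulZ')
rep(r&(hsv[...,0]>60)&(hsv[...,0]<95)&(hsv[...,1]>90),30,'tray')
```

```text
board z -0.9367245071579862 -1.1087483182597628
[350 151  43  86 472] [364.45762712 194.75      ] 18.507072765768257
blue [362 152   3  10  12] [362.9 156.4] [ 694.8 -217.3] rect 694.7 -217.2 2.5 24.1 75.4
blue [386 161   6  12  15] [388.9 166.4] [ 668.9 -282.8] rect 668.3 -282.6 3.0 31.5 66.1
blue [354 182   6  22  33] [356.2 192.3] [ 601.9 -198.9] rect 601.7 -198.7 3.5 55.5 76.8
blue [369 189  10  20  34] [373.3 198.9] [ 585.3 -241.5] rect 586.3 -242.2 3.9 54.0 66.1
cupZ [207 205  15  15  80] [214.1 211.6] [547.8 155.4] rect 547.7 155.9 34.4 34.0 64.5
pulZ [166 193  19  18 203] [174.9 200.6] [576.7 257. ] rect 575.9 255.8 42.8 43.0 15.6
pulZ [209 207  11  11  67] [213.6 211.9] [548.8 159.2] rect 548.2 158.8 24.8 23.3 27.5
tray [207 168   7   3  10] [210.5 168.9] [659.5 171.2] rect 659.9 172.3 16.2 3.7 76.0
tray [200 170  39  47 466] [218.6 193.4] [596.6 149.2] rect 590.5 149.8 82.2 121.9 72.6
tray [226 173   5   4   9] [228.1 174.2] [645.9 126.1] rect 646.8 125.8 10.0 7.0 34.1
tray [194 175   4  12  14] [195.6 179.8] [631.4 208.5] rect 629.5 208.7 3.6 29.1 79.1
tray [209 174   7   8  17] [212.5 178.2] [635.4 165.5] rect 635.4 164.1 10.6 21.4 40.8
tray [189 177   6   8  12] [191.1 180.1] [630.6 220. ] rect 629.9 220.3 6.4 18.3 57.7
tray [192 177  14  40  76] [199.3 192.9] [597.8 198.2] rect 589.4 203.2 13.0 103.3 74.0
tray [181 182   6  11  13] [184.2 187.6] [611.2 237. ] rect 612.7 236.2 5.8 26.0 62.5
tray [190 188   4  12  12] [191.5 193.5] [596.2 217.9] rect 596.2 217.9 1.6 28.9 73.2
tray [194 189   4   8  16] [195.6 192.6] [598.6 207.7] rect 599.2 208.4 6.8 18.5 77.5
tray [212 196   6   9  18] [214.9 199.5] [581.1 158.3] rect 579.4 156.6 17.1 14.5 22.3
```

View pics/crop.png

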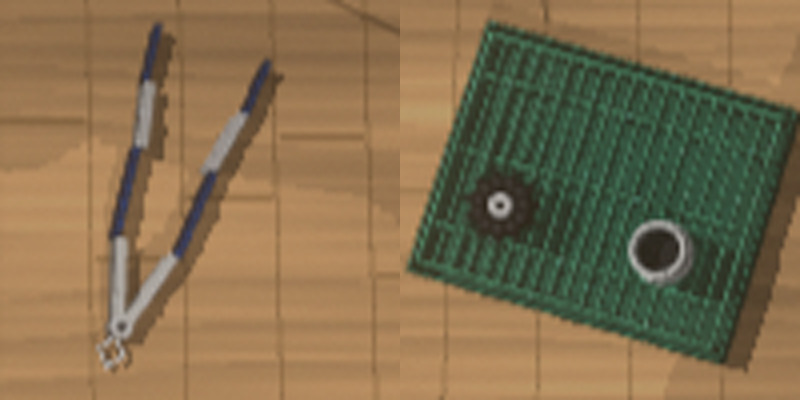

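The crop shows the pin at about (355,226.5) and the grips as two blue bands. The tongs axis yaw is about -18.6° and the grip centre about (593.6,-220). The cup is at about (548,156). I'll move above the tongs.

Call:
{"api": "step_arm", "payload": {"jaw": -1, "plan": [{"x": 0.92, "y": -0.38}, {"x": 0.92, "y": -0.38}, {"x": 0.92, "y": -0.38}, {"x": 0.92, "y": -0.38}, {"x": 0.92, "y": -0.38}, {"x": 0.92, "y": -0.38}, {"x": 0.92, "y": -0.38}, {"x": 0.92, "y": -0.38}, {"x": 0.92, "y": -0.38}, {"x": 0.92, "y": -0.38}]}}

```text
schema error: expected keys x, y, z, rx, ry, rz
```

Call:
{"api": "step_arm", "payload": {"plan": [{"x": 0.92, "y": -0.38}, {"x": 0.92, "y": -0.38}, {"x": 0.92, "y": -0.38}, {"x": 0.92, "y": -0.38}, {"x": 0.92, "y": -0.38}, {"x": 0.92, "y": -0.38}, {"x": 0.92, "y": -0.38}, {"x": 0.92, "y": -0.38}, {"x": 0.92, "y": -0.38}, {"x": 0.92, "y": -0.38}]}}

```text
schema error: expected keys x, y, z, rx, ry, rz
```

Call:
{"api": "step_arm", "payload": {"plan": [{"rz": 0.91}, {"rz": 0.91}, {"rz": 0.91}, {"rz": 0.91}, {"rz": 0.91}, {"rz": 0.91}, {"rz": 0.91}, {"rz": 0.91}, {}, {}]}}

```text
schema error: expected keys x, y, z, rx, ry, rz
```

Run:
```python
from h import *
s=state();print(s['eef_pos'],s['tcp_rot'],s['t'],s['ft_force'])
a=cam('wrist');save(a,'w1.png');print(a['f'],a['cx'],a['cy'],-a['R'].T@a['t'],a['R'])
```

```text
[ 244.96969045 -574.79418033  214.17905957] [-3.14071909e+00 -8.48004353e-05  4.02816965e-01] 0.15 [-0.92488433  0.26449152  0.42252436]
330.4001599252346 281.2291525659159 206.69487342228288 [ 310.51503979 -547.43660032  385.66613342] [[ 0.39198164 -0.91997225 -0.00120199]
 [-0.88916501 -0.37918993  0.25612611]
 [-0.2360847  -0.09932797 -0.96664263]]
```

View pics/w1.png

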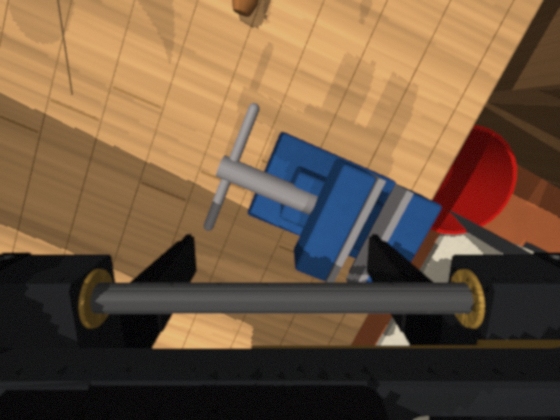

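The moves were refused because every row needs all six keys, so the arm has not moved. The wrist view shows the vise below, with the fingertips at about (190,250) and (375,250).

Call:
{"api": "step_arm", "payload": {"jaw": -1, "plan": [{"x": 0.92, "y": -0.38, "z": 0, "rx": 0, "ry": 0, "rz": 0}, {"x": 0.92, "y": -0.38, "z": 0, "rx": 0, "ry": 0, "rz": 0}, {"x": 0.92, "y": -0.38, "z": 0, "rx": 0, "ry": 0, "rz": 0}, {"x": 0.92, "y": -0.38, "z": 0, "rx": 0, "ry": 0, "rz": 0}, {"x": 0.92, "y": -0.38, "z": 0, "rx": 0, "ry": 0, "rz": 0}, {"x": 0.92, "y": -0.38, "z": 0, "rx": 0, "ry": 0, "rz": 0}, {"x": 0.92, "y": -0.38, "z": 0, "rx": 0, "ry": 0, "rz": 0}, {"x": 0.92, "y": -0.38, "z": 0, "rx": 0, "ry": 0, "rz": 0}, {"x": 0.92, "y": -0.38, "z": 0, "rx": 0, "ry": 0, "rz": 0}, {"x": 0.92, "y": -0.38, "z": 0, "rx": 0, "ry": 0, "rz": 0}]}}

```text
t: 1.03
eef_pos: [420.1, -396.4, 214.6]
tcp_rot: [-3.141, 0.0, 0.403]
ft_force: [-0.2, 0.7, 0.0]
opening: 0.999
grip_force: 0.0
```

Call:
{"api": "step_arm", "payload": {"plan": [{"x": 0.92, "y": -0.38, "z": 0, "rx": 0, "ry": 0, "rz": 0}, {"x": 0.92, "y": -0.38, "z": 0, "rx": 0, "ry": 0, "rz": 0}, {"x": 0.92, "y": -0.38, "z": 0, "rx": 0, "ry": 0, "rz": 0}, {"x": 0.92, "y": -0.38, "z": 0, "rx": 0, "ry": 0, "rz": 0}, {"x": 0.92, "y": -0.38, "z": 0, "rx": 0, "ry": 0, "rz": 0}, {"x": 0.92, "y": -0.38, "z": 0, "rx": 0, "ry": 0, "rz": 0}, {"x": 0.92, "y": -0.38, "z": 0, "rx": 0, "ry": 0, "rz": 0}, {"x": 0.92, "y": -0.38, "z": 0, "rx": 0, "ry": 0, "rz": 0}, {"x": 0.92, "y": -0.38, "z": 0, "rx": 0, "ry": 0, "rz": 0}, {"x": 0, "y": 0, "z": 0, "rx": 0, "ry": 0, "rz": 0}]}}

```text
t: 1.87
eef_pos: [578.5, -234.8, 214.3]
tcp_rot: [-3.141, -0.001, 0.405]
ft_force: [0.0, 0.5, 0.1]
opening: 1.0
grip_force: 0.0
```

Call:
{"api": "step_arm", "payload": {"plan": [{"x": 0, "y": 0, "z": 0, "rx": 0, "ry": 0, "rz": 0.91}, {"x": 0, "y": 0, "z": 0, "rx": 0, "ry": 0, "rz": 0.91}, {"x": 0, "y": 0, "z": 0, "rx": 0, "ry": 0, "rz": 0.91}, {"x": 0, "y": 0, "z": 0, "rx": 0, "ry": 0, "rz": 0.91}, {"x": 0, "y": 0, "z": 0, "rx": 0, "ry": 0, "rz": 0.91}, {"x": 0, "y": 0, "z": 0, "rx": 0, "ry": 0, "rz": 0.91}, {"x": 0, "y": 0, "z": 0, "rx": 0, "ry": 0, "rz": 0.91}, {"x": 0, "y": 0, "z": 0, "rx": 0, "ry": 0, "rz": 0.91}, {"x": 0, "y": 0, "z": 0, "rx": 0, "ry": 0, "rz": 0}, {"x": 0, "y": 0, "z": 0, "rx": 0, "ry": 0, "rz": 0}]}}

```text
t: 2.7
eef_pos: [576.0, -237.9, 214.5]
tcp_rot: [3.142, 0.0, -0.323]
ft_force: [-0.1, -0.8, -0.4]
opening: 1.0
grip_force: 0.0
```

Run:
```python
from h import *
s=state();print(s['eef_pos'],s['tcp_rot'],s['t'],s['ft_force'])
a=cam('wrist');save(a,'w2.png')
im=a['image'];hsv=cv2.cvtColor(im,cv2.COLOR_RGB2HSV);P=cloud(a);Z=P[...,2]
print('board',np.median(Z[20:100,20:540]))
blue=(hsv[...,0]>100)&(hsv[...,0]<150)&(hsv[...,1]>50)&(Z>12)&(Z<30)
n,l,st,c=cv2.connectedComponentsWithStats(blue.astype(np.uint8))
for i in range(1,n):
    if st[i,4]>60:
        Q=P[l==i]; r=cv2.minAreaRect(Q[:,:2].astype(np.float32)); print(st[i],c[i].round(1),Q.mean(0).round(1),np.round(r[0],1),np.round(r[1],1),round(r[2],1))
```

```text
[ 575.9944367  -237.92027837  214.54910006] [ 3.14150196e+00  2.14863487e-04 -3.22657459e-01] 2.7 [-0.08046414 -0.75184206 -0.356524  ]
board 1.3592264627444708
[  0   0  27  57 707] [11.3 29. ] [811.7 -32.6  20.6] [810.8 -30.8] [24.9 55.5] 52.3
[226  70   8  37 151] [229.3  88. ] [ 690.3 -219.8   20.7] [ 690.3 -219.4] [ 3.8 35.8] 76.4
[293  70   6  38 104] [295.8  88.1] [ 668.2 -285.5   21.4] [ 667.8 -285.3] [ 3.1 36.7] 65.9
[239 149   9  51 219] [243.1 173.7] [ 601.  -202.3   21.1] [ 600.5 -201.9] [ 4.4 56.5] 76.2
[280 149   8  52 177] [283.7 174.5] [ 585.9 -244.9   21.4] [ 585.6 -244.7] [ 4.  57.6] 66.0
```

View pics/w2.png

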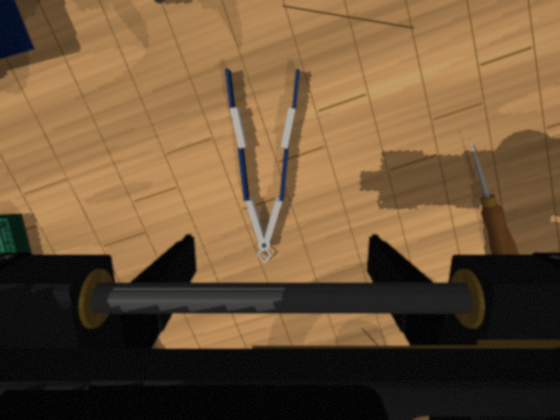

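The wrist view gives the tongs' grip centre at about (593.3,-223), yaw -0.326, with the grips at pixels (243,174) and (284,174). I'll centre over them and descend.

Call:
{"api": "step_arm", "payload": {"plan": [{"x": 0.23, "y": -0.4, "z": 0, "rx": 0, "ry": 0, "rz": 0.03}, {"x": 0.23, "y": -0.4, "z": 0, "rx": 0, "ry": 0, "rz": 0}, {"x": 0, "y": 0, "z": 0.9, "rx": 0, "ry": 0, "rz": 0}, {"x": 0, "y": 0, "z": 0.9, "rx": 0, "ry": 0, "rz": 0}, {"x": 0, "y": 0, "z": 0.9, "rx": 0, "ry": 0, "rz": 0}, {"x": 0, "y": 0, "z": 0.9, "rx": 0, "ry": 0, "rz": 0}, {"x": 0, "y": 0, "z": 0.9, "rx": 0, "ry": 0, "rz": 0}, {"x": 0, "y": 0, "z": 0.9, "rx": 0, "ry": 0, "rz": 0}, {"x": 0, "y": 0, "z": 0.9, "rx": 0, "ry": 0, "rz": 0}, {"x": 0, "y": 0, "z": 0.9, "rx": 0, "ry": 0, "rz": 0}]}}

```text
t: 3.58
eef_pos: [594.5, -221.5, 33.5]
tcp_rot: [3.142, -0.0, -0.326]
ft_force: [0.2, -1.0, -0.1]
opening: 1.0
grip_force: 0.0
```

Call:
{"api": "step_arm", "payload": {"plan": [{"x": 0, "y": 0, "z": 0.2, "rx": 0, "ry": 0, "rz": 0}, {"x": 0, "y": 0, "z": 0.2, "rx": 0, "ry": 0, "rz": 0}, {"x": 0, "y": 0, "z": 0.2, "rx": 0, "ry": 0, "rz": 0}, {"x": 0, "y": 0, "z": 0.2, "rx": 0, "ry": 0, "rz": 0}, {"x": 0, "y": 0, "z": 0.2, "rx": 0, "ry": 0, "rz": 0}, {"x": 0, "y": 0, "z": 0.2, "rx": 0, "ry": 0, "rz": 0}, {"x": 0, "y": 0, "z": 0, "rx": 0, "ry": 0, "rz": 0}, {"x": 0, "y": 0, "z": 0, "rx": 0, "ry": 0, "rz": 0}, {"x": 0, "y": 0, "z": 0, "rx": 0, "ry": 0, "rz": 0}, {"x": 0, "y": 0, "z": 0, "rx": 0, "ry": 0, "rz": 0}]}}

```text
t: 4.42
eef_pos: [593.8, -222.5, 5.0]
tcp_rot: [3.141, -0.001, -0.328]
ft_force: [-1.2, 0.1, -0.7]
opening: 0.998
grip_force: 0.0
```

Call:
{"api": "step_arm", "payload": {"jaw": 0.01, "plan": [{"x": 0, "y": 0, "z": 0, "rx": 0, "ry": 0, "rz": 0}, {"x": 0, "y": 0, "z": 0, "rx": 0, "ry": 0, "rz": 0}, {"x": 0, "y": 0, "z": 0, "rx": 0, "ry": 0, "rz": 0}, {"x": 0, "y": 0, "z": 0, "rx": 0, "ry": 0, "rz": 0}, {"x": 0, "y": 0, "z": 0, "rx": 0, "ry": 0, "rz": 0}, {"x": 0, "y": 0, "z": 0, "rx": 0, "ry": 0, "rz": 0}, {"x": 0, "y": 0, "z": 0, "rx": 0, "ry": 0, "rz": 0}, {"x": 0, "y": 0, "z": 0, "rx": 0, "ry": 0, "rz": 0}, {"x": 0, "y": 0, "z": 0, "rx": 0, "ry": 0, "rz": 0}, {"x": 0, "y": 0, "z": 0, "rx": 0, "ry": 0, "rz": 0}]}}

```text
t: 5.25
eef_pos: [593.6, -222.4, 4.6]
tcp_rot: [3.142, -0.0, -0.328]
ft_force: [-1.5, 0.4, 0.4]
opening: 0.497
grip_force: 3.5
```

Call:
{"api": "step_arm", "payload": {"plan": [{"x": 0, "y": 0, "z": -0.1, "rx": 0, "ry": 0, "rz": 0}, {"x": 0, "y": 0, "z": -0.3, "rx": 0, "ry": 0, "rz": 0}, {"x": 0, "y": 0, "z": -0.6, "rx": 0, "ry": 0, "rz": 0}, {"x": 0, "y": 0, "z": -0.8, "rx": 0, "ry": 0, "rz": 0}, {"x": 0, "y": 0, "z": -0.8, "rx": 0, "ry": 0, "rz": 0}, {"x": 0, "y": 0, "z": -0.8, "rx": 0, "ry": 0, "rz": 0}, {"x": 0, "y": 0, "z": -0.6, "rx": 0, "ry": 0, "rz": 0}, {"x": 0, "y": 0, "z": -0.4, "rx": 0, "ry": 0, "rz": 0}, {"x": 0, "y": 0, "z": -0.2, "rx": 0, "ry": 0, "rz": 0}, {"x": 0, "y": 0, "z": 0, "rx": 0, "ry": 0, "rz": 0}]}}

```text
t: 6.08
eef_pos: [593.8, -222.5, 120.7]
tcp_rot: [3.141, -0.002, -0.328]
ft_force: [-0.2, 1.3, -0.9]
opening: 0.493
grip_force: 3.3
```

```bash
cat > tongs.py <<'E'
from h import *
def tongs(fn):
    s=state();p=s['eef_pos'];y=s['tcp_rot'][2];print(p,s['tcp_rot'],s['t'],s['opening'],s['grip_force'])
    a=cam('wrist');save(a,fn)
    hsv=cv2.cvtColor(a['image'],cv2.COLOR_RGB2HSV);P=cloud(a)
    L=(P-p)@np.array([[np.cos(y),np.sin(y),0],[-np.sin(y),np.cos(y),0],[0,0,1]]).T
    ok=(hsv[...,0]>100)&(hsv[...,0]<150)&(hsv[...,1]>50)&(L[...,2]>-10)&(L[...,2]<60)&(abs(L[...,1])<60)&(L[...,0]>-40)&(L[...,0]<150)
    n,l,st,c=cv2.connectedComponentsWithStats(ok.astype(np.uint8))
    for i in range(1,n):
        if st[i,4]>60:
            Q=L[l==i];print(st[i],c[i].round(1),'local mean',Q.mean(0).round(1),Q.min(0).round(1),Q.max(0).round(1))
    return a
E
python3 -c "
from tongs import *
tongs('w3.png')"
```

```text
[ 593.83097591 -222.52857586  120.68193779] [ 3.14129373e+00 -1.51460450e-03 -3.28224816e-01] 6.0833 0.4934821587712105 3.2835935775619873
[ 204   26   22   93 1143] [215.1  72.4] local mean [91.2 28.4 15.2] [72.  26.   3.6] [109.8  31.9  19.3]
[ 337   26   22   93 1206] [346.9  72.7] local mean [ 91.3 -30.   14.1] [ 72.  -33.6   0.4] [110.  -27.7  19.2]
[230 209  21  73 968] [240.1 247. ] local mean [ 9.  19.9 15.7] [-13.9  16.3   3.4] [29.6 25.4 26.9]
[313 209  19  73 945] [322.2 246.8] local mean [  8.9 -21.5  15.2] [-14.5 -26.8   2.8] [ 29.5 -18.1  23.5]
```

View pics/w3.png

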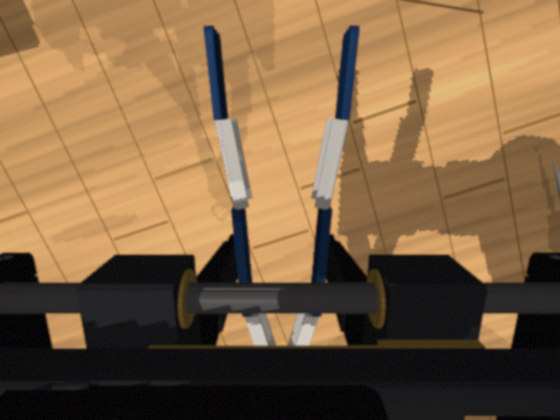

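The tongs are held level and open, with the jaw centre at local (91,-0.8) and the jaws at pixels (215,72) and (347,72). I'll carry them over the cup.

Call:
{"api": "step_arm", "payload": {"plan": [{"x": -0.18, "y": -0.24, "z": 0, "rx": 0, "ry": 0, "rz": 0}, {"x": -0.35, "y": -0.47, "z": 0, "rx": 0, "ry": 0, "rz": 0}, {"x": -0.47, "y": -0.63, "z": 0, "rx": 0, "ry": 0, "rz": 0}, {"x": -0.59, "y": -0.79, "z": 0, "rx": 0, "ry": 0, "rz": 0}, {"x": -0.59, "y": -0.79, "z": 0, "rx": 0, "ry": 0, "rz": 0}, {"x": -0.59, "y": -0.79, "z": 0, "rx": 0, "ry": 0, "rz": 0}, {"x": -0.59, "y": -0.79, "z": 0, "rx": 0, "ry": 0, "rz": 0}, {"x": -0.59, "y": -0.79, "z": 0, "rx": 0, "ry": 0, "rz": 0}, {"x": -0.59, "y": -0.79, "z": 0, "rx": 0, "ry": 0, "rz": 0}, {"x": -0.59, "y": -0.79, "z": 0, "rx": 0, "ry": 0, "rz": 0}]}}

```text
t: 6.97
eef_pos: [525.9, -16.4, 119.0]
tcp_rot: [3.141, 0.002, -0.328]
ft_force: [0.5, -0.1, -1.4]
opening: 0.491
grip_force: 3.3
```

Call:
{"api": "step_arm", "payload": {"plan": [{"x": -0.59, "y": -0.79, "z": 0, "rx": 0, "ry": 0, "rz": 0}, {"x": -0.59, "y": -0.79, "z": 0, "rx": 0, "ry": 0, "rz": 0}, {"x": -0.59, "y": -0.79, "z": 0, "rx": 0, "ry": 0, "rz": 0}, {"x": -0.59, "y": -0.79, "z": 0, "rx": 0, "ry": 0, "rz": 0}, {"x": -0.59, "y": -0.79, "z": 0, "rx": 0, "ry": 0, "rz": 0}, {"x": -0.59, "y": -0.79, "z": 0, "rx": 0, "ry": 0, "rz": 0}, {"x": -0.59, "y": -0.79, "z": 0, "rx": 0, "ry": 0, "rz": 0}, {"x": -0.47, "y": -0.63, "z": 0, "rx": 0, "ry": 0, "rz": 0}, {"x": -0.35, "y": -0.47, "z": 0, "rx": 0, "ry": 0, "rz": 0}, {"x": -0.18, "y": -0.24, "z": 0, "rx": 0, "ry": 0, "rz": 0}]}}

```text
t: 7.8
eef_pos: [459.6, 187.3, 119.1]
tcp_rot: [3.141, 0.001, -0.326]
ft_force: [-0.3, 0.0, -0.7]
opening: 0.494
grip_force: 3.3
```

Call:
{"api": "step_arm", "payload": {"plan": [{"x": 0, "y": 0, "z": 0, "rx": 0, "ry": 0, "rz": 0}, {"x": 0, "y": 0, "z": 0, "rx": 0, "ry": 0, "rz": 0}, {"x": 0, "y": 0, "z": 0, "rx": 0, "ry": 0, "rz": 0}, {"x": 0, "y": 0, "z": 0, "rx": 0, "ry": 0, "rz": 0}, {"x": 0, "y": 0, "z": 0, "rx": 0, "ry": 0, "rz": 0}, {"x": 0, "y": 0, "z": 0, "rx": 0, "ry": 0, "rz": 0}, {"x": 0, "y": 0, "z": 0, "rx": 0, "ry": 0, "rz": 0}, {"x": 0, "y": 0, "z": 0, "rx": 0, "ry": 0, "rz": 0}, {"x": 0, "y": 0, "z": 0, "rx": 0, "ry": 0, "rz": 0}, {"x": 0, "y": 0, "z": 0, "rx": 0, "ry": 0, "rz": 0}]}}

```text
t: 8.63
eef_pos: [461.5, 185.4, 119.6]
tcp_rot: [3.142, -0.0, -0.328]
ft_force: [-0.0, -0.6, -1.0]
opening: 0.494
grip_force: 3.3
```

```bash
cat >> tongs.py <<'E'
def cup(a):
    s=state();p=s['eef_pos'];y=s['tcp_rot'][2];P=cloud(a)
    L=(P-p)@np.array([[np.cos(y),np.sin(y),0],[-np.sin(y),np.cos(y),0],[0,0,1]]).T
    k=(P[...,2]>46)&(P[...,2]<66)&(abs(L[...,0]-91)<40)&(abs(L[...,1])<40)
    n,l,st,c=cv2.connectedComponentsWithStats(k.astype(np.uint8))
    i=1+st[1:,4].argmax(); Q=L[l==i]; top=np.percentile(P[l==i][:,2],90)
    Q=Q[P[l==i][:,2]>top-5]
    r=cv2.minEnclosingCircle(Q[:,:2].astype(np.float32)); print('cup local',r,'range',Q.min(0),Q.max(0),'top z',top,'px',c[i])
E
python3 -c "
from tongs import *
cup(tongs('w4.png'))"
```

```text
[461.53577748 185.42155608 119.60112914] [ 3.14153100e+00 -8.17304322e-05 -3.28258028e-01] 8.6333 0.4942777892315352 3.283613876064919
[ 204   26   23   94 1215] [215.   72.5] local mean [91.3 28.4 14.8] [71.5 25.8  2. ] [109.8  32.2  18.9]
[ 336   26   23   94 1290] [346.7  72.9] local mean [ 91.2 -30.   13.4] [ 71.5 -33.6  -2. ] [110.6 -27.8  19. ]
[232 209  19  73 943] [240.1 246.9] local mean [ 9.1 19.8 15.7] [-13.6  16.1   3.7] [29.2 25.4 22.9]
[313 209  19  73 936] [322.3 246.7] local mean [  9.  -21.6  15.2] [-14.4 -26.8   4.4] [ 29.4 -18.3  19.1]
cup local ((89.65831756591797, -2.12969708442688), 17.625375747680664) range [ 72.23071448 -19.54489687 -68.51739445] [106.90888888  14.93235226 -61.98724193] top z 56.035702783745116 px [283.23417722  89.35759494]
```

View pics/w4.png

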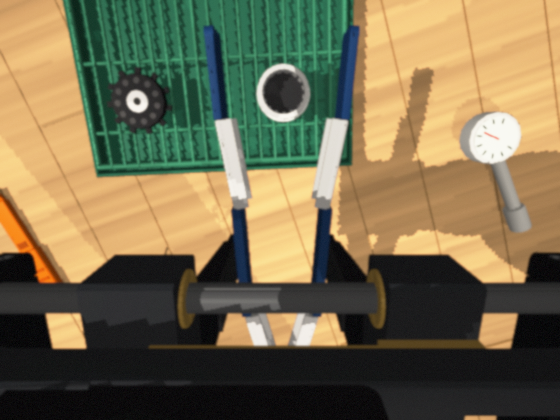

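The cup sits between the jaws at pixel (283,89). The offset to the jaw centre is only about 1.5 mm, so I'll correct that and lower to TCP z≈40, which puts the underside at about 36, above the flange.

Call:
{"api": "step_arm", "payload": {"plan": [{"x": -0.06, "y": 0.05, "z": 0.1, "rx": 0, "ry": 0, "rz": 0}, {"x": 0, "y": 0, "z": 0.3, "rx": 0, "ry": 0, "rz": 0}, {"x": 0, "y": 0, "z": 0.4, "rx": 0, "ry": 0, "rz": 0}, {"x": 0, "y": 0, "z": 0.5, "rx": 0, "ry": 0, "rz": 0}, {"x": 0, "y": 0, "z": 0.5, "rx": 0, "ry": 0, "rz": 0}, {"x": 0, "y": 0, "z": 0.5, "rx": 0, "ry": 0, "rz": 0}, {"x": 0, "y": 0, "z": 0.4, "rx": 0, "ry": 0, "rz": 0}, {"x": 0, "y": 0, "z": 0.3, "rx": 0, "ry": 0, "rz": 0}, {"x": 0, "y": 0, "z": 0.15, "rx": 0, "ry": 0, "rz": 0}, {"x": 0, "y": 0, "z": 0, "rx": 0, "ry": 0, "rz": 0}]}}

```text
t: 9.52
eef_pos: [459.4, 184.7, 40.0]
tcp_rot: [3.141, 0.001, -0.328]
ft_force: [-0.7, 0.1, -0.5]
opening: 0.496
grip_force: 3.3
```

```bash
python3 -c "
from tongs import *
cup(tongs('w5.png'))"
```

```text
[459.38521074 184.65690675  39.97367765] [ 3.14074741e+00  1.10233200e-03 -3.28164940e-01] 9.5167 0.49562112560447186 3.2836648488478204
[ 204   26   24   94 1251] [215.1  72.3] local mean [91.3 28.5 14.5] [71.6 25.9  2. ] [109.9  32.2  18.9]
[ 335   26   25   94 1316] [346.8  72.9] local mean [ 91.3 -30.1  13.3] [ 71.6 -34.   -2.2] [110.3 -27.7  18.6]
[229 209  22  73 957] [240.2 246.8] local mean [ 9.1 19.9 15.6] [-14.1  16.2   4.2] [29.3 25.2 21.9]
[313 209  19  73 977] [322.2 246.1] local mean [  9.2 -21.5  14.9] [-14.2 -26.7   2.6] [ 29.5 -18.1  19.8]
cup local ((91.19429779052734, -0.7540484666824341), 17.672086715698242) range [ 73.58170122 -18.12912659  10.51816499] [108.71720866  16.48815623  16.8111266 ] top z 56.06526217751802 px [281.00749688  67.94918784]
```

View pics/w5.png

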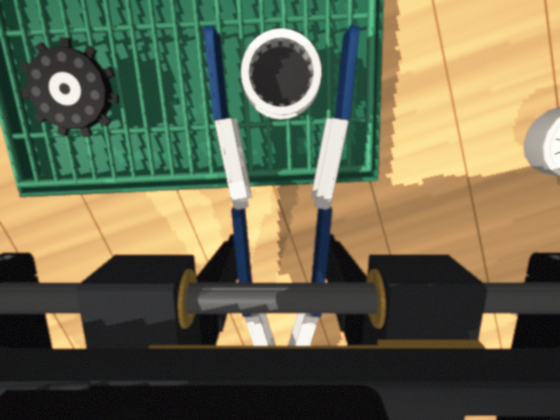

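The cup is centred between the jaws at pixel (281,72). I'll squeeze.

Call:
{"api": "step_arm", "payload": {"jaw": 1, "plan": [{"x": 0, "y": 0, "z": 0, "rx": 0, "ry": 0, "rz": 0}, {"x": 0, "y": 0, "z": 0, "rx": 0, "ry": 0, "rz": 0}, {"x": 0, "y": 0, "z": 0, "rx": 0, "ry": 0, "rz": 0}, {"x": 0, "y": 0, "z": 0, "rx": 0, "ry": 0, "rz": 0}, {"x": 0, "y": 0, "z": 0, "rx": 0, "ry": 0, "rz": 0}, {"x": 0, "y": 0, "z": 0, "rx": 0, "ry": 0, "rz": 0}, {"x": 0, "y": 0, "z": 0, "rx": 0, "ry": 0, "rz": 0}, {"x": 0, "y": 0, "z": 0, "rx": 0, "ry": 0, "rz": 0}, {"x": 0, "y": 0, "z": 0, "rx": 0, "ry": 0, "rz": 0}, {"x": 0, "y": 0, "z": 0, "rx": 0, "ry": 0, "rz": 0}]}}

```text
t: 10.4
eef_pos: [459.9, 184.8, 40.9]
tcp_rot: [-3.141, -0.0, -0.328]
ft_force: [0.7, -0.0, 0.6]
opening: 0.375
grip_force: 30.0
```

```bash
python3 -c "
from tongs import *
cup(tongs('w6.png'))"
```

```text
[459.89555484 184.76576987  40.93577609] [-3.14143224e+00 -4.41186531e-04 -3.28215556e-01] 10.4 0.37456424447198194 30.000810027122498
[ 316   25   16   94 1020] [324.2  71.5] local mean [ 91.5 -19.7  15.6] [ 72.  -22.1  -1.9] [110.4 -18.1  19.6]
[231  26  15  93 946] [237.9  70.9] local mean [91.7 18.1 16.5] [72.  16.3  3.3] [109.8  20.5  19.4]
[242 209  16  73 810] [250.7 247.4] local mean [ 9.2 14.5 16.7] [-10.4  11.8   5.2] [29.8 19.5 25.2]
[306 209  14  73 834] [311.7 246.8] local mean [  9.3 -16.1  16.1] [-10.6 -20.6   5.2] [ 29.4 -13.8  23.2]
cup local ((81.68345642089844, -0.7407408356666565), 35.863670349121094) range [ 51.07293766 -22.44088787  12.69645362] [110.89039025  20.58563093  19.59839623] top z 58.61265649003789 px [281.32845258  88.0171381 ]
```

Call:
{"api": "step_arm", "payload": {"plan": [{"x": 0, "y": 0, "z": -0.1, "rx": 0, "ry": 0, "rz": 0}, {"x": 0, "y": 0, "z": -0.2, "rx": 0, "ry": 0, "rz": 0}, {"x": 0, "y": 0, "z": -0.4, "rx": 0, "ry": 0, "rz": 0}, {"x": 0, "y": 0, "z": -0.5, "rx": 0, "ry": 0, "rz": 0}, {"x": 0, "y": 0, "z": -0.6, "rx": 0, "ry": 0, "rz": 0}, {"x": 0, "y": 0, "z": -0.6, "rx": 0, "ry": 0, "rz": 0}, {"x": 0, "y": 0, "z": -0.5, "rx": 0, "ry": 0, "rz": 0}, {"x": 0, "y": 0, "z": -0.4, "rx": 0, "ry": 0, "rz": 0}, {"x": 0, "y": 0, "z": -0.2, "rx": 0, "ry": 0, "rz": 0}, {"x": 0, "y": 0, "z": -0.1, "rx": 0, "ry": 0, "rz": 0}]}}

```text
t: 11.28
eef_pos: [459.8, 184.8, 132.0]
tcp_rot: [-3.141, -0.001, -0.328]
ft_force: [0.2, -0.0, -0.6]
opening: 0.374
grip_force: 30.0
```

Call:
{"api": "step_arm", "payload": {"plan": [{"x": 0, "y": 0, "z": 0, "rx": 0, "ry": 0, "rz": 0}, {"x": 0, "y": 0, "z": 0, "rx": 0, "ry": 0, "rz": 0}, {"x": 0, "y": 0, "z": 0, "rx": 0, "ry": 0, "rz": 0}, {"x": 0, "y": 0, "z": 0, "rx": 0, "ry": 0, "rz": 0}, {"x": 0, "y": 0, "z": 0, "rx": 0, "ry": 0, "rz": 0}, {"x": 0, "y": 0, "z": 0, "rx": 0, "ry": 0, "rz": 0}, {"x": 0, "y": 0, "z": 0, "rx": 0, "ry": 0, "rz": 0}, {"x": 0, "y": 0, "z": 0, "rx": 0, "ry": 0, "rz": 0}, {"x": 0, "y": 0, "z": 0, "rx": 0, "ry": 0, "rz": 0}, {"x": 0, "y": 0, "z": 0, "rx": 0, "ry": 0, "rz": 0}]}}

```text
t: 12.12
eef_pos: [459.7, 184.8, 130.8]
tcp_rot: [3.142, -0.0, -0.328]
ft_force: [-0.3, -0.8, -1.5]
opening: 0.376
grip_force: 30.0
```

```bash
python3 -c "
from tongs import *
tongs('w7.png');print(state()['qvel'])
b=cam('scene');x=cv2.imread('pics/w7.png');y=cv2.resize(b['image'][170:310,230:417],(560,420))[:,:,::-1]
cv2.imwrite('pics/fin.png',cv2.resize(np.hstack([x,y]),(800,300)))"
```

```text
[459.70170283 184.75260273 130.83844648] [ 3.14151495e+00 -1.71153355e-05 -3.28273422e-01] 12.1167 0.37602274814304976 29.999548494815826
[232  25  14  94 946] [238.2  71.5] local mean [91.5 18.1 15.9] [72.  16.3  5.8] [110.3  20.5  18.7]
[317  26  15  93 959] [324.1  71.9] local mean [ 91.4 -19.7  15.3] [ 72.  -22.    0.8] [110.1 -18.1  18.6]
[243 209  15  73 815] [250.6 247.4] local mean [ 9.2 14.5 16.8] [-10.2  11.8   5.5] [29.4 19.3 27. ]
[306 209  14  73 789] [311.9 247.4] local mean [  9.1 -16.2  16.5] [-11.9 -20.5   4.4] [ 29.2 -13.8  28.4]
[ 0.00056232  0.00071708  0.00158349  0.0008061  -0.00030902 -0.00029507]
```

View pics/fin.png

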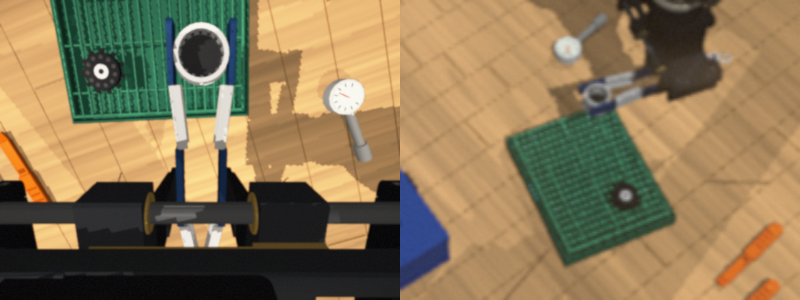

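The cup is held between the jaws at left-panel pixel (200,52). It is about 9 cm above the rack and over the tray, and the pulley has not moved.

```bash
python3 -c "
from cell import *
print(job_done())"
```

```text
the job is handed in; nothing more can be done
None
```

The job is handed in: the cup is held still in the tongs, about 9 cm above the rack and over the tray, with the pulley and gauge seen undisturbed; the hand-in gave no verdict.

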